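# Take the bayonet sleeve off the drive spindle

### The job

The bayonet coupling sleeve on the upright spindle of the grey rotator drive has to come off for cleaning: turn it anticlockwise (seen from above), gently and feeling for it, until its slots come free of the cross pin hidden inside, then slide it straight up off the spindle without ever straining it against pin, end stop or spindle. Stand it upright in the free part of the steel tray, set down softly, and let go of it; leave the other things where they are.

Things in the scene. Friction and masses are not known exactly. Their poses are not given: they have to be found in the camera images.
- sleeve: Plain aluminium tube, 38 mm outside, 23 mm bore, 70 mm tall, about 110 g. Origin at the centre of its lower edge, z up along its axis. Two facing J-shaped bayonet slots near the lower edge (level leg 9 to 18 mm above it) hook under the ends of the spindle's cross pin. The slots' place about the axis relative to the pin is hidden and differs each time; the yaw does not tell it.
- sleeve_grip (a point): Point on the sleeve's axis 52 mm above its lower edge, amid the knurled band (36 to 62 mm): grip here. Pulled up at the start, the sleeve hooks on the pin after 2 mm. Turned anticlockwise from above (+yaw) by 0.2 to 1.3 rad it comes free to lift; some 0.3 rad farther on is a rigid end stop, felt as a moment about the vertical. Pull with 3 to 6 N at most; over 25 N of contact is too much.
- drive: Low grey rotator drive, fixed, 120 x 110 mm, 43 mm high; origin at the centre of its underside, z up; panel with knob on its -x side. A vertical 20 mm steel spindle stands at its centre (1.5 mm play all round in the sleeve) and does not turn. The sleeve's lower edge rests on its flange 50 mm above the origin; a 5 mm cross pin, 33 mm long, sits at 63.5 mm, hidden in the sleeve.
- spindle_tip (a point): Centre of the open top end of the spindle, chamfered, 135 mm above the drive's origin and 15 mm above the sleeve's top at the start. The sleeve's lower edge must rise above it (85 mm of travel) before the sleeve can move sideways.
- tray: Shallow open steel tray, fixed, 120 mm (its x) by 180 mm (its y) outside plus narrow rim flanges; walls 4 mm thick, 22 mm high; origin at the centre of its underside, inner floor 4 mm above it. Its -y half is free: the sleeve may stand round x = 0, y = -40 mm; a small bottle stands in the +y half.
- bottle_control: Small white bottle, 33 mm across and 58 mm tall, standing in the tray's +y half, 40 to 60 mm from the tray's centre; origin at the centre of its underside. Not to be disturbed.
- box_caps: Small cardboard box 90 x 50 mm, 35 mm high, lying between drive and tray; origin at the centre of its underside. Not to be disturbed.
- specimen_cup_3: White specimen cup with lid, 63 mm across, 65 mm tall, to the left at the back; origin at the centre of its underside. Not to be disturbed.
- pipette_2: White micropipette 234 mm long lying on the worktop behind the drive or tray; origin at the centre of its underside. Not to be disturbed.
Mind the look-alikes: they are no part of the job. What is shaped like the sleeve but green is not meant.

How it is judged:
By the outcome, as a careful person would: the job done as asked, in the order asked, and still so for the second after the job is handed in, with the robot touching nothing.
It also fails if it takes over 69 s, if anything falls off the work surface, if the arm or the gripper's body presses on something with over 40 N, if the wrist force passes 120 N, or if a joint passes its speed limit or range.

### The arm

A 6-joint arm with a two-finger parallel gripper is mounted at the origin on a cart in front of the work surface, level with it; the furniture and walls round the work are solid. World frame = base frame: x ahead of the robot, y to its left, z up, the work surface at z = 0. Lengths are in m, angles in degrees, forces in N, time in s.
With the tool pointing down it reaches from about 0.275 to 0.975 m from the base axis. Payload 8.4 kg.
Tool frame: the origin (TCP) lies at the very end of the fingers, on their centre line; the grasp point (between the pads) lies arm.grip_point_offset behind it (arm.grip_point_offset is the distance from the TCP to the grasp point, in m); z points along the fingers, y is the line along which they close (so a half turn about z gives the same grasp; the last joint's range is limited). The gripper opens to 92 mm and grips with 3 to 60 N. Pads are 20 mm wide; open, the fingers measure 128 mm over their backs; the gripper's body (75 mm by 189 mm) begins 69 mm behind the grasp point.
Start: joints at [67.07, 20.225, 93.587, -0, 66.188, -0.138], TCP at [0.242, 0.576, 0.176] pointing down, gripper open.
Joint ranges: [-150.9, 150.9], [-52.94, 120.26], [3.33, 152.33], [-74.26, 254.26], [0, 154.13], [-172.89, 172.89]. Speed limits (degrees/s): [127.2, 127.2, 159.86, 180, 180, 180].

### API

Orientations are given as a 3x3 rotation matrix whose columns are the frame's x, y, z axes.
In Python, from plant import arm gives the robot as it stands. The module is installed in compiled form; this text tells all that it offers.
- The arm moves only by the tool play_rows, never from a script. Its argument "moves" is a list of rows, each an object with "grip": the gripper's target within -1 to 1 (fully open at 1, half-way at 0, shut at -1); "travel": the shift along the world's x, y, z in units of 40 mm (1.0 is 40 mm), a list of three; "twist": the turn about the world's z in units of 10 degrees (1.0 is 10 degrees). A call has 1 to 12 rows; each row is the pose to reach, as a shift and turn from the pose commanded when the call began; what a row does not reach only later rows make up. A row lasts 1/8 s, in which the tool goes at most 62.5 mm and 10.7 degrees, less where a joint would pass 70% of its speed; a pose out of reach is approached as far as the arm can. A call with a gripper value outside its range is refused whole. The fingers move at their own pace and stop on an object; "newtons" is the grip in N (left out, the last holds). Time passes only in rows, so rows that repeat a pose let the fingers close. It gives the time, the measured TCP pose, the force, the opening and the grip force at its end, in the units of the state.
- arm.get_obs(): the state, without advancing time (a new reading comes with each control period).
- arm.camera(name): name is "side" or "top"; returns a dict with "frame" (400x640x3 uint8, red, green, blue), "intrinsics" (3x3 intrinsics, pixels), "dist" ([k1, k2, p1, p2, k3] as OpenCV has them; the pictures are not rectified), "xyz" and "rotation" of the camera in the world. Camera axes: x right, y up, looking along -z (the intrinsics and any distortion apply to the point x, -y, -z); pixel columns grow to the right and rows downward; lengths in m; the calibration is good to about 2 mm. A picture is of the moment at which its call begins. There is no depth.
- arm.finish_job(): hands the job in; it is judged then, once.
Trained networks look in a picture, given as the dict that the camera call returned (one of the last four; its "shot" number tells which), for a name from the list of things; names that differ only in an ending like _2 or _b are one class to them, and where a whole thing is asked for, a point or a joint stands for the part that bears it (a point fixed in the world has none). Each returns a list of dicts, best first, with "score" (0 to 1); they miss things now and then, are a little off and sometimes report something else, mostly with a low value. They report only what shows in the picture. A call takes as long as a camera call. They do not tell look-alikes from the thing itself.
- arm.spot_in(picture, query): "box" ([centre column, centre row, width, height] in pixels, round what is visible of it).
- arm.silhouettes(picture, query): "region" (400x640 bool, what is visible of it) and "box" ([centre column, centre row, width, height] in pixels, round what is visible of it).
The state is a dict: "clock": time; "joint_pos": joint angles; "joint_vel": joint speeds; "effort": joint torques, N m; "ee_pos": TCP position; "eef_rot": TCP orientation; "wrist_force": force on the tool from outside, world axes, zero at the start; "wrist_torque": the same for the moment, N m; "grip_width": finger opening in m; "grasp_force": force on a finger pad.
Only numpy, scipy, OpenCV 4.12 (cv2) and the standard library are available. Lean on these libraries where they do the work, as an engineer would, in place of code of your own. Each camera call takes 0.05 s, during which the arm holds its last target. There are 200 camera calls.

## Working session

There is one attempt and no reset: what is moved stays moved. The work goes in short steps, Python scripts to look and compute and a tool call to move; the robot and the scene stay as the last step left them, time stands still between calls to the robot, and variables do not carry over. Pictures are saved under pics/ and viewed, at most 10 in all, crops included, and the job is handed in when it is done.

Besides the shell and the picture viewer there is one more tool, called after ">>>" as name(argument=value, ...), one argument or row to a line, values as JSON. play_rows: Moves the arm, as the interface text tells. Its arguments: {"type":"object","properties":{"moves":{"type":"array"},"newtons":{"type":"number"}},"required":["moves"]}

```bash
mkdir -p pics; cat > h.py <<'E'
import numpy as np, cv2
from plant import arm
def ray(c,u,v):
    p=cv2.undistortPoints(np.array([[[u,v]]],float),np.array(c['intrinsics']),np.array(c['dist']))[0,0]
    d=np.array(c['rotation'])@np.array([p[0],-p[1],-1.]); return np.array(c['xyz']),d/np.linalg.norm(d)
def atz(c,u,v,z):
    o,d=ray(c,u,v); return o+d*(z-o[2])/d[2]
def proj(c,P):
    R=np.array(c['rotation']); q=(np.atleast_2d(P)-np.array(c['xyz']))@R; q=q*[1,-1,-1]
    return cv2.projectPoints(q,np.zeros(3),np.zeros(3),np.array(c['intrinsics']),np.array(c['dist']))[0][:,0]
def save(c,n): cv2.imwrite('pics/'+n,c['frame'][:,:,::-1])
E
python3 - <<'E'
from h import *
np.set_printoptions(precision=3,suppress=True)
o=arm.get_obs();print({k:np.round(v,3).tolist() for k,v in o.items()},arm.grip_point_offset)
C={}
for n in('top','side'):
    c=arm.camera(n);C[n]=c;save(c,n+'0.png');print(n,c['xyz'],c['rotation'])
    for q in('sleeve','drive','tray','bottle_control','box_caps','specimen_cup_3','pipette_2'):
        print(q,[(np.round(r['box']).tolist(),round(r['score'],2)) for r in arm.spot_in(c,q)][:4])
E
python3 -c "
import cv2,numpy as np
a=[cv2.imread('pics/%s0.png'%n) for n in('top','side')]
"
```

```text
{'clock': 0.0, 'joint_pos': [67.07, 20.263, 93.626, 0.0, 66.188, -0.138], 'joint_vel': [0.04, -0.051, -0.058, -0.126, 0.054, 0.025], 'effort': [-0.001, -59.385, -33.423, 0.07, 0.023, -0.0], 'ee_pos': [0.242, 0.576, 0.175], 'eef_rot': [[-0.922, 0.387, -0.001], [0.387, 0.922, -0.001], [0.0, -0.001, -1.0]], 'wrist_force': [-0.32, 0.941, -0.52], 'wrist_torque': [0.065, 0.037, -0.008], 'grasp_force': 0.0, 'grip_width': 0.092} 0.0187
top [ 0.338 -0.013  1.112] [[ 0.048  0.977 -0.206]
 [-0.999  0.047 -0.01 ]
 [ 0.     0.206  0.979]]
sleeve [([441.0, 230.0, 22.0, 18.0], 0.81), ([438.0, 258.0, 21.0, 16.0], 0.52), ([401.0, 235.0, 20.0, 17.0], 0.46)]
drive [([395.0, 238.0, 46.0, 58.0], 0.93), ([402.0, 234.0, 18.0, 17.0], 0.55)]
tray [([246.0, 232.0, 83.0, 75.0], 0.66)]
bottle_control [([227.0, 226.0, 15.0, 15.0], 0.74)]
box_caps [([318.0, 210.0, 36.0, 26.0], 0.67)]
specimen_cup_3 [([183.0, 164.0, 32.0, 31.0], 0.95)]
pipette_2 [([289.0, 161.0, 70.0, 11.0], 0.96)]
side [0.548 0.756 0.718] [[-1.     0.016 -0.025]
 [-0.029 -0.628  0.778]
 [-0.003  0.778  0.628]]
sleeve [([338.0, 153.0, 15.0, 23.0], 0.73), ([349.0, 161.0, 19.0, 24.0], 0.61), ([364.0, 159.0, 11.0, 19.0], 0.48)]
drive [([347.0, 174.0, 36.0, 50.0], 0.59)]
tray [([352.0, 282.0, 71.0, 74.0], 0.86), ([276.0, 330.0, 32.0, 47.0], 0.68)]
bottle_control [([351.0, 286.0, 16.0, 28.0], 0.75)]
box_caps [([326.0, 225.0, 19.0, 34.0], 0.72)]
specimen_cup_3 [([276.0, 330.0, 35.0, 44.0], 0.87)]
pipette_2 [([275.0, 250.0, 9.0, 58.0], 0.76)]
```

View pics/top0.png

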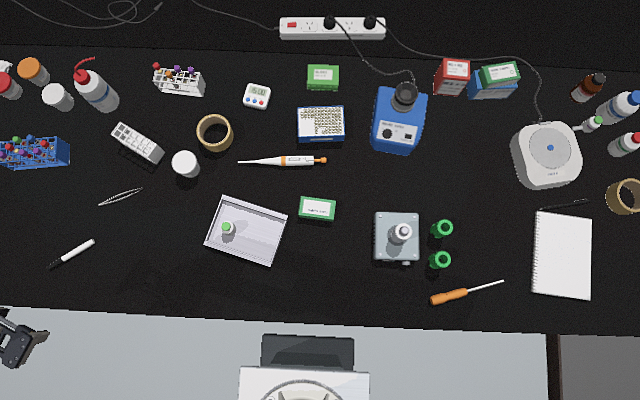

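View pics/side0.png

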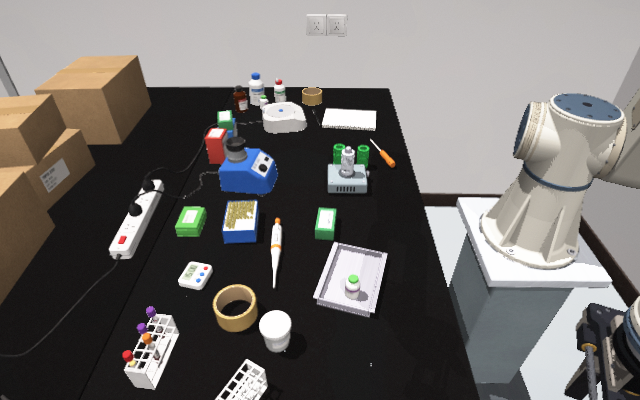

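Top view: the candidates for the sleeve are the silver tube on the grey drive at (401,235), and two green tubes at (442,229) and (439,260), which are decoys. I choose the silver one. The tray is at (246,232) with the bottle at (227,228), so the free half is on the right. Next, a close crop.

```bash
python3 - <<'E'
from h import *
a=cv2.imread('pics/top0.png')[200:280,360:460]; b=cv2.imread('pics/side0.png')[135:200,310:390]
t=cv2.imread('pics/top0.png')[185:275,195:295]
R=lambda x,w,h:cv2.resize(x,(w,h),interpolation=cv2.INTER_CUBIC)
top=np.hstack([R(a,400,320),R(t,355,320)])
m=np.vstack([top,np.hstack([R(b,345,280),np.zeros((280,410,3),np.uint8)])])
cv2.imwrite('pics/crop1.png',m)
E
```

```text
(no output)
```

View pics/crop1.png

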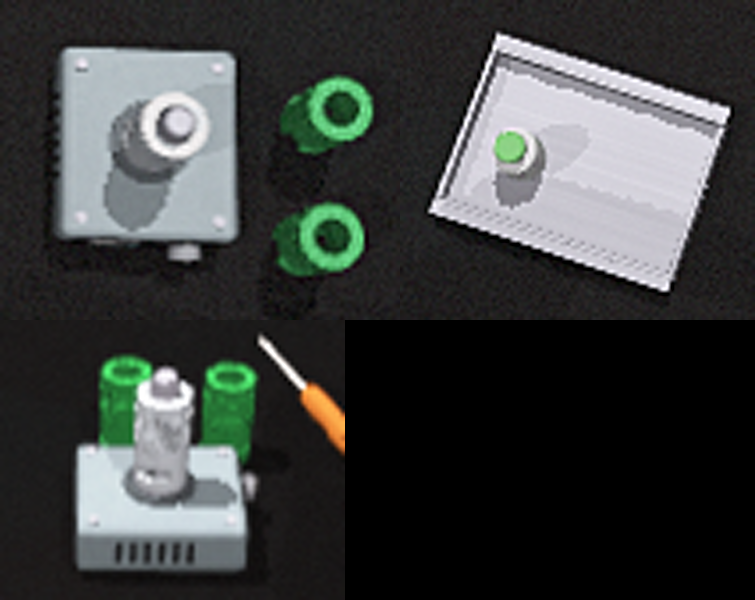

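```bash
cat > m.py <<'E'
from h import *
np.set_printoptions(precision=4,suppress=True)
c=arm.camera('top');s=arm.camera('side')
o1,d1=ray(c,404.5,230.3);o2,d2=ray(s,348.7,147.8)
A=np.stack([d1,-d2],1);k=np.linalg.lstsq(A,o2-o1,rcond=None)[0]
print('tip tri',o1+d1*k[0],o2+d2*k[1],'top',atz(c,404.5,230.3,.135),'side',atz(s,348.7,147.8,.135))
print('rim top',atz(c,403.5,231.3,.12))
D=[atz(c,360+u/4,200+v/4,.043) for u,v in((82,65),(218,68),(220,221),(82,217))];print('drive',np.mean(D,0));print(np.array(D))
T=np.array([atz(c,195+u/3.55,185+v/3.55,.022) for u,v in((97,33),(331,110),(268,291),(30,210))])
print('tray',T,T.mean(0))
print('bottle',atz(c,195+110/3.55,185+147/3.55,.058))
for u,v in((340,109),(331,237)):print('green',atz(c,360+u/4,200+v/4,.07))
for q in('sleeve',):
  for p in(c,s):
    for r in arm.silhouettes(p,q)[:3]:print(r['box'],r['score'])
E
python3 m.py
```

```text
tip tri [ 0.4845 -0.2146  0.1344] [ 0.484  -0.2145  0.1343] top [ 0.4844 -0.2145  0.135 ] side [ 0.4841 -0.2134  0.135 ]
rim top [ 0.4842 -0.2153  0.12  ]
drive [ 0.4842 -0.2164  0.043 ]
[[ 0.5308 -0.1729  0.043 ]
 [ 0.533  -0.2585  0.043 ]
 [ 0.4372 -0.2599  0.043 ]
 [ 0.4358 -0.1745  0.043 ]]
tray [[0.5725 0.2335 0.022 ]
 [0.524  0.0596 0.022 ]
 [0.3929 0.0963 0.022 ]
 [0.4414 0.2697 0.022 ]] [0.4827 0.1648 0.022 ]
bottle [0.4844 0.209  0.058 ]
green [ 0.5062 -0.3271  0.07  ]
green [ 0.4281 -0.3207  0.07  ]
[439.9, 260.1, 23.5, 17.3] 0.79
[441.3, 230.3, 22.8, 18.3] 0.58
[394.9, 237.5, 44.8, 55.4] 0.58
[348.2, 163.5, 16.7, 25.2] 0.74
[360.9, 155.8, 15.0, 18.5] 0.56
[338.4, 152.7, 7.5, 23.3] 0.54
```

>>> play_rows(
  moves=[
    {"grip": 1,"travel": [6.06,-19.78,0.6],"twist": -9},
    {"grip": 1,"travel": [6.06,-19.78,0.6],"twist": -9},
    {"grip": 1,"travel": [6.06,-19.78,0.6],"twist": -9},
    {"grip": 1,"travel": [6.06,-19.78,0.6],"twist": -9},
    {"grip": 1,"travel": [6.06,-19.78,0.6],"twist": -9},
    {"grip": 1,"travel": [6.06,-19.78,0.6],"twist": -9},
    {"grip": 1,"travel": [6.06,-19.78,0.6],"twist": -9},
    {"grip": 1,"travel": [6.06,-19.78,0.6],"twist": -9},
    {"grip": 1,"travel": [6.06,-19.78,0.6],"twist": -9},
    {"grip": 1,"travel": [6.06,-19.78,0.6],"twist": -9},
    {"grip": 1,"travel": [6.06,-19.78,0.6],"twist": -9},
    {"grip": 1,"travel": [6.06,-19.78,0.6],"twist": -9},
  ],
)

```text
clock: 2.5
ee_pos: [0.4621, -0.1429, 0.1978]
eef_rot: [[0.388, 0.922, 0.001], [0.922, -0.388, -0.0], [0.0, 0.001, -1.0]]
wrist_force: [1.2, 1.0, -0.1]
grip_width: 0.0919
grasp_force: 0.0
```

>>> play_rows(
  moves=[
    {"grip": 1,"travel": [0.5,-1.7,0],"twist": 0},
    {"grip": 1,"travel": [0.5,-1.7,0],"twist": 0},
    {"grip": 1,"travel": [0.5,-1.7,0],"twist": 0},
    {"grip": 1,"travel": [0.5,-1.7,0],"twist": 0},
  ],
)

```text
clock: 3.0
ee_pos: [0.4813, -0.2072, 0.1974]
eef_rot: [[0.386, 0.922, -0.0], [0.922, -0.386, 0.001], [0.0, -0.001, -1.0]]
wrist_force: [0.2, 0.2, 0.7]
grip_width: 0.0916
grasp_force: 0.0
```

>>> play_rows(
  moves=[
    {"grip": 1,"travel": [0.075,-0.195,0],"twist": 0},
    {"grip": 1,"travel": [0.075,-0.195,0],"twist": 0},
    {"grip": 1,"travel": [0.075,-0.195,-1.0],"twist": 0},
    {"grip": 1,"travel": [0.075,-0.195,-2.0],"twist": 0},
    {"grip": 1,"travel": [0.075,-0.195,-2.86],"twist": 0},
    {"grip": 1,"travel": [0.075,-0.195,-2.86],"twist": 0},
    {"grip": 1,"travel": [0.075,-0.195,-2.86],"twist": 0},
  ],
)

```text
clock: 3.88
ee_pos: [0.4855, -0.2166, 0.0842]
eef_rot: [[0.387, 0.922, 0.001], [0.922, -0.387, -0.0], [-0.0, 0.001, -1.0]]
wrist_force: [-0.4, 0.2, -0.1]
grip_width: 0.0918
grasp_force: 0.0
```

```bash
python3 - <<'E'
from h import *
np.set_printoptions(precision=4,suppress=True)
s=arm.camera('side');c=arm.camera('top');o=arm.get_obs();print(o['ee_pos'],o['wrist_force'],o['wrist_torque'],o['joint_pos'])
a=cv2.resize(s['frame'][115:190,310:390,::-1],None,fx=5,fy=5,interpolation=2)
b=cv2.resize(c['frame'][195:270,360:440,::-1],None,fx=5,fy=5,interpolation=2)
cv2.imwrite('pics/g1.png',np.hstack([a,b]))
print(proj(s,[[.4843,-.215,.135]]))
E
```

```text
[ 0.4859 -0.2168  0.0847] [-0.8383 -0.3853 -0.245 ] [-0.0676  0.1292  0.0075] [-24.2104  18.2332 109.7963   0.0012  51.8204  -1.4223]
[[348.5957 147.5129]]
```

View pics/g1.png

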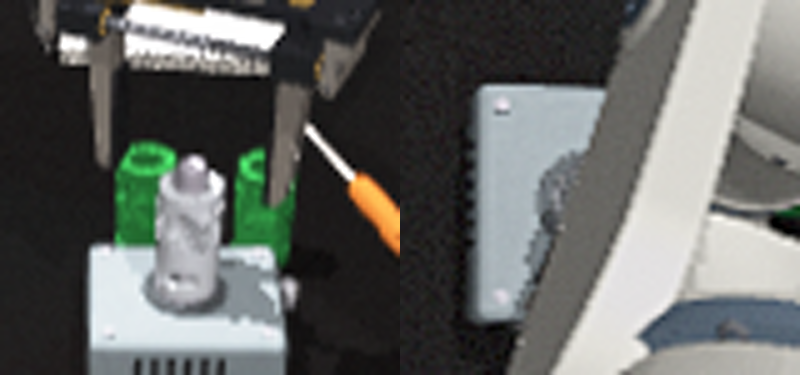

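The side crop shows the fingers straddling the silver sleeve, at about (331,148) and (366,155). I trim the position by 2 mm and close gently.

>>> play_rows(
  moves=[
    {"grip": 1,"travel": [-0.035,0.04,-0.03],"twist": 0},
    {"grip": 1,"travel": [-0.035,0.04,-0.03],"twist": 0},
    {"grip": 0,"travel": [-0.035,0.04,-0.03],"twist": 0},
    {"grip": -0.3,"travel": [-0.035,0.04,-0.03],"twist": 0},
    {"grip": -0.4,"travel": [-0.035,0.04,-0.03],"twist": 0},
    {"grip": -0.6,"travel": [-0.035,0.04,-0.03],"twist": 0},
    {"grip": -1,"travel": [-0.035,0.04,-0.03],"twist": 0},
    {"grip": -1,"travel": [-0.035,0.04,-0.03],"twist": 0},
    {"grip": -1,"travel": [-0.035,0.04,-0.03],"twist": 0},
  ],
  newtons=14,
)

```text
clock: 5.1
ee_pos: [0.4839, -0.215, 0.0819]
eef_rot: [[0.387, 0.922, 0.001], [0.922, -0.387, -0.0], [-0.0, 0.001, -1.0]]
wrist_force: [12.3, -4.1, -6.1]
grip_width: 0.024
grasp_force: 6.2
```

```bash
cat > o.py <<'E'
from plant import arm
import numpy as np
np.set_printoptions(precision=4,suppress=True)
o=arm.get_obs()
for k in('clock','ee_pos','wrist_force','wrist_torque','grip_width','grasp_force'):print(k,o[k])
R=np.array(o['eef_rot']);print('yaw_y',np.degrees(np.arctan2(R[1,1],R[0,1])),'j6',o['joint_pos'][5])
E
python3 o.py
```

```text
clock 5.1
ee_pos [ 0.4839 -0.215   0.0819]
wrist_force [12.3285 -4.1074 -6.0883]
wrist_torque [-0.9327 -1.9723 -0.0264]
grip_width 0.02396983516224514
grasp_force 6.235901699401438
yaw_y -22.791226479353927 j6 -1.3321635072815516
```

```bash
python3 - <<'E'
from h import *
s=arm.camera('side')
a=cv2.resize(s['frame'][105:195,300:400,::-1],None,fx=6,fy=6,interpolation=2)
cv2.imwrite('pics/g2.png',a)
E
python3 o.py
```

```text
clock 5.15
ee_pos [ 0.4858 -0.2159  0.0823]
wrist_force [ 14.0648  -5.3438 -10.069 ]
wrist_torque [-1.1269 -2.3742 -0.0438]
grip_width 0.019857614566562265
grasp_force 7.476693803910166
yaw_y -22.795642572414106 j6 -1.3306557500553469
```

View pics/g2.png

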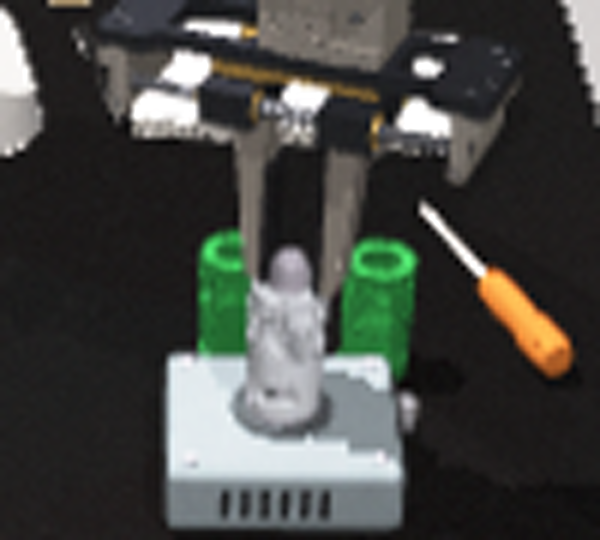

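The fingers are closing behind the sleeve on its far (-y) side and have not gripped it. I open at once and check the tool's position in the picture.

>>> play_rows(
  moves=[
    {"grip": 0,"travel": [0,0,0],"twist": 0},
    {"grip": 1,"travel": [0,0,0],"twist": 0},
    {"grip": 1,"travel": [0,0,0],"twist": 0},
    {"grip": 1,"travel": [0,0,0],"twist": 0},
    {"grip": 1,"travel": [0,0,0],"twist": 0},
    {"grip": 1,"travel": [0,0,0],"twist": 0},
  ],
)

```text
clock: 5.9
ee_pos: [0.4833, -0.2148, 0.0818]
eef_rot: [[0.387, 0.922, -0.0], [0.922, -0.387, 0.0], [-0.0, -0.0, -1.0]]
wrist_force: [0.1, 0.1, 0.9]
grip_width: 0.0778
grasp_force: 0.0
```

```bash
python3 o.py; python3 - <<'E'
from h import *
s=arm.camera('side');o=arm.get_obs();p=np.array(o['ee_pos']);y=np.array(o['eef_rot'])[:,1]
print('tips proj',proj(s,[p+.055*y,p,p-.055*y]).round(1).tolist())
print('tip, rim, base',proj(s,[[.4843,-.215,.135],[.4843,-.215,.12],[.4843,-.215,.05]]).round(1).tolist())
a=cv2.resize(s['frame'][115:190,300:400,::-1],None,fx=8,fy=8,interpolation=2)
cv2.imwrite('pics/g3.png',a)
E
```

```text
clock 5.9
ee_pos [ 0.4833 -0.2148  0.0818]
wrist_force [0.1153 0.0827 0.8775]
wrist_torque [-0.0577  0.0696  0.0284]
grip_width 0.07783388290736747
grasp_force 0.0
yaw_y -22.786661772690366 j6 -1.3343121404631637
tips proj [[331.3, 158.7], [348.1, 162.7], [365.3, 166.9]]
tip, rim, base [[348.6, 147.5], [348.3, 151.9], [347.2, 171.3]]
```

View pics/g3.png

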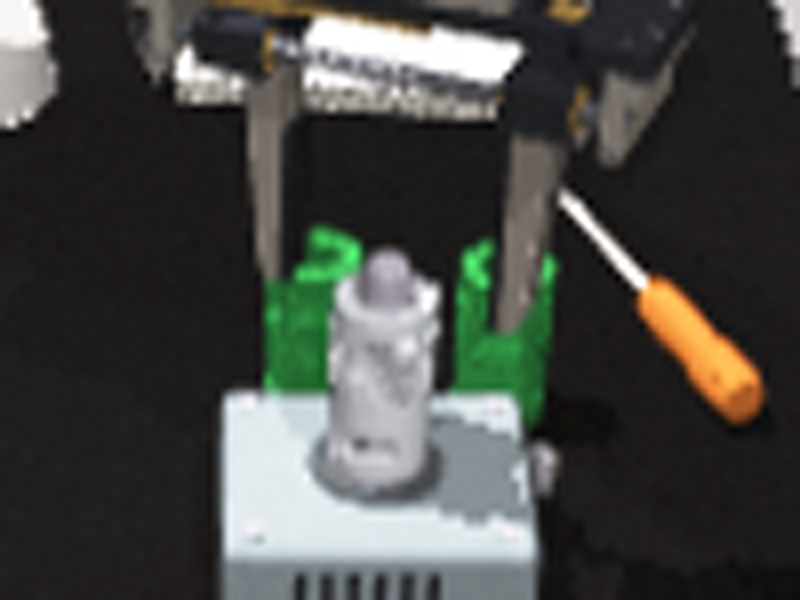

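```bash
python3 - <<'E'
from h import *
out=[]
for n in('top','side'):
    c=arm.camera(n);im=cv2.imread(f'pics/{n}0.png')
    p=np.array([.242,.576,.175]);y=np.array([.387,.922,0])
    q=proj(c,[p+.055*y,p,p-.055*y,p+[0,0,.035]]);print(n,q.round(1).tolist())
    big=cv2.resize(im,None,fx=5,fy=5,interpolation=2)
    for i,(u,v) in enumerate(q):cv2.circle(big,(int(5*u+2),int(5*v+2)),4,[(0,0,255),(0,255,0),(255,0,0),(0,255,255)][i],-1)
    x0,y0=(0,295) if n=='top' else (560,290)
    out.append(big[y0*5:(y0+105)*5,x0*5:(x0+80)*5])
cv2.imwrite('pics/cal.png',np.hstack(out))
E
```

```text
top [[15.1, 310.0], [35.9, 321.8], [57.1, 333.6], [25.5, 322.8]]
side [[559.9, 490.0], [559.5, 444.0], [558.8, 404.2], [571.1, 433.7]]
```

View pics/cal.png

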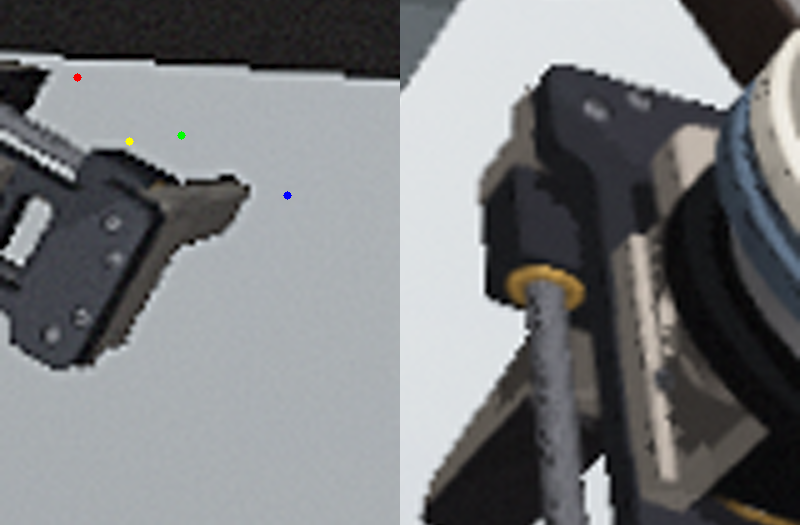

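The top view puts the fingertip at (49,332) against a predicted (57,334), and the side view puts it about 10 px high. Both mean the real fingertips sit about 3 cm higher than the reported TCP. So the fingers closed on the spindle above the sleeve. I lower by 33 mm; the tips stay clear of the drive either way.

>>> play_rows(
  moves=[
    {"grip": 1,"travel": [0,0,-0.2],"twist": 0},
    {"grip": 1,"travel": [0,0,-0.4],"twist": 0},
    {"grip": 1,"travel": [0,0,-0.6],"twist": 0},
    {"grip": 1,"travel": [0,0,-0.82],"twist": 0},
    {"grip": 1,"travel": [0,0,-0.82],"twist": 0},
    {"grip": 1,"travel": [0,0,-0.82],"twist": 0},
  ],
)

```text
clock: 6.8
ee_pos: [0.4834, -0.2148, 0.049]
eef_rot: [[0.387, 0.922, -0.0], [0.922, -0.387, -0.0], [-0.0, -0.0, -1.0]]
wrist_force: [0.0, -0.0, 0.2]
grip_width: 0.0921
grasp_force: 0.0
```

```bash
python3 o.py; python3 - <<'E'
from h import *
s=arm.camera('side');o=arm.get_obs();p=np.array(o['ee_pos']);y=np.array(o['eef_rot'])[:,1]
print('tips+.035 proj',proj(s,[p+[0,0,.035]+.055*y,p+[0,0,.035]-.055*y]).round(1).tolist())
a=cv2.resize(s['frame'][115:190,300:400,::-1],None,fx=8,fy=8,interpolation=2)
cv2.imwrite('pics/g4.png',a)
E
```

```text
clock 6.8
ee_pos [ 0.4834 -0.2148  0.049 ]
wrist_force [ 0.009  -0.0073  0.2193]
wrist_torque [-0.0764  0.0695  0.0217]
grip_width 0.09206275931183593
grasp_force 0.0
yaw_y -22.792682882457402 j6 -1.3300857535049908
tips+.035 proj [[331.3, 158.0], [365.3, 166.2]]
```

View pics/g4.png

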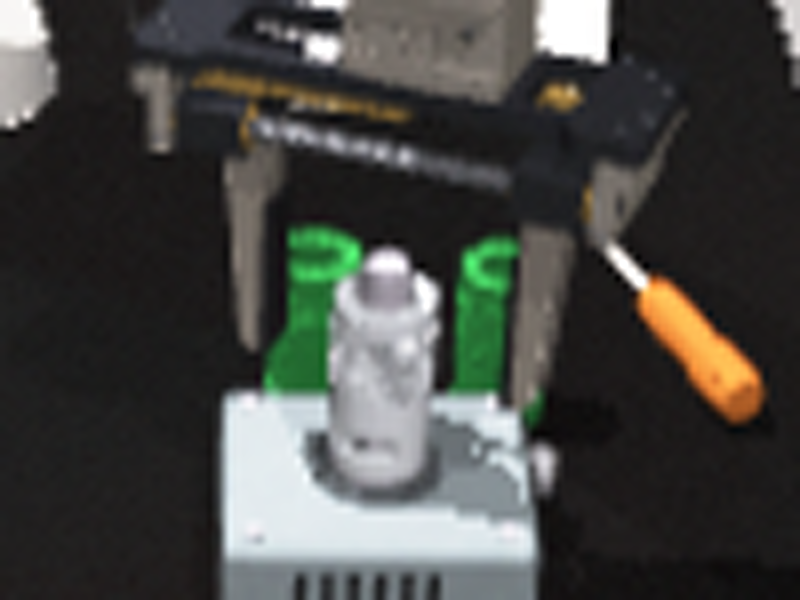

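Fingertips are now at (331,159) and (366,166), which matches the +35 mm offset, and they stand beside the knurled band. I shift about 2.3 mm along the closing line, as the last contact indicated, and close softly.

>>> play_rows(
  moves=[
    {"grip": 0.3,"travel": [0.057,-0.025,0],"twist": 0},
    {"grip": 0,"travel": [0.057,-0.025,0],"twist": 0},
    {"grip": 0,"travel": [0.057,-0.025,0],"twist": 0},
    {"grip": -0.4,"travel": [0.057,-0.025,0],"twist": 0},
    {"grip": -0.4,"travel": [0.057,-0.025,0],"twist": 0},
    {"grip": -0.4,"travel": [0.057,-0.025,0],"twist": 0},
    {"grip": -0.4,"travel": [0.057,-0.025,0],"twist": 0},
    {"grip": -0.4,"travel": [0.057,-0.025,0],"twist": 0},
  ],
  newtons=6,
)

```text
clock: 7.85
ee_pos: [0.4856, -0.2158, 0.049]
eef_rot: [[0.387, 0.922, -0.0], [0.922, -0.387, -0.0], [-0.0, -0.0, -1.0]]
wrist_force: [0.2, -0.4, -0.7]
grip_width: 0.0378
grasp_force: 6.0
```

```bash
python3 o.py
```

```text
clock 7.85
ee_pos [ 0.4856 -0.2158  0.049 ]
wrist_force [ 0.2075 -0.4356 -0.6569]
wrist_torque [-0.1615  0.0661  0.003 ]
grip_width 0.03784079096433129
grasp_force 5.992588484077714
yaw_y -22.78817717938307 j6 -1.3305543138106952
```

Gripped at 37.8 mm with almost no side force. I firm the grip and feel for the hook with a small lift.

>>> play_rows(
  moves=[
    {"grip": -0.5,"travel": [0,0,0],"twist": 0},
    {"grip": -0.5,"travel": [0,0,0],"twist": 0},
    {"grip": -0.5,"travel": [0,0,0.03],"twist": 0},
    {"grip": -0.5,"travel": [0,0,0.055],"twist": 0},
    {"grip": -0.5,"travel": [0,0,0.055],"twist": 0},
    {"grip": -0.5,"travel": [0,0,0.055],"twist": 0},
  ],
  newtons=20,
)

```text
clock: 8.6
ee_pos: [0.4855, -0.2157, 0.0511]
eef_rot: [[0.387, 0.922, -0.0], [0.922, -0.387, 0.0], [0.0, -0.0, -1.0]]
wrist_force: [0.2, 0.4, -4.2]
grip_width: 0.0376
grasp_force: 20.0
```

```bash
python3 o.py
```

```text
clock 8.6
ee_pos [ 0.4855 -0.2157  0.0511]
wrist_force [ 0.2427  0.4451 -4.1534]
wrist_torque [-0.0614  0.1133  0.0113]
grip_width 0.037609120187033794
grasp_force 19.982006249483675
yaw_y -22.79015237606702 j6 -1.3318975383440708
```

>>> play_rows(
  moves=[
    {"grip": -0.5,"travel": [0,0,0],"twist": 0.25},
    {"grip": -0.5,"travel": [0,0,0],"twist": 0.5},
    {"grip": -0.5,"travel": [0,0,0],"twist": 0.75},
    {"grip": -0.5,"travel": [0,0,0],"twist": 0.75},
  ],
)

```text
clock: 9.1
ee_pos: [0.4854, -0.2157, 0.0511]
eef_rot: [[0.264, 0.965, -0.0], [0.965, -0.264, 0.0], [0.0, -0.0, -1.0]]
wrist_force: [0.1, -0.1, -3.9]
grip_width: 0.0376
grasp_force: 20.0
```

```bash
python3 o.py
```

```text
clock 9.1
ee_pos [ 0.4854 -0.2157  0.0511]
wrist_force [ 0.1347 -0.0885 -3.9137]
wrist_torque [-0.1336  0.11    0.0496]
grip_width 0.03758068714609708
grasp_force 19.98103291494772
yaw_y -15.307832682991455 j6 -8.811735753321424
```

>>> play_rows(
  moves=[
    {"grip": -0.5,"travel": [0,0,0],"twist": 0.25},
    {"grip": -0.5,"travel": [0,0,0],"twist": 0.5},
    {"grip": -0.5,"travel": [0,0,0],"twist": 0.75},
    {"grip": -0.5,"travel": [0,0,0],"twist": 0.75},
  ],
)

```text
clock: 9.6
ee_pos: [0.4855, -0.2158, 0.0511]
eef_rot: [[0.137, 0.991, -0.0], [0.991, -0.137, 0.0], [0.0, -0.0, -1.0]]
wrist_force: [0.0, -0.3, -3.9]
grip_width: 0.0377
grasp_force: 20.0
```

```bash
python3 o.py
```

```text
clock 9.6
ee_pos [ 0.4855 -0.2158  0.0511]
wrist_force [ 0.0391 -0.3156 -3.9077]
wrist_torque [-0.1311  0.0197  0.0155]
grip_width 0.03769697398444753
grasp_force 19.98035929631442
yaw_y -7.857828205802559 j6 -16.266031653160073
```

>>> play_rows(
  moves=[
    {"grip": -0.5,"travel": [0,0,0],"twist": 0.25},
    {"grip": -0.5,"travel": [0,0,0],"twist": 0.5},
    {"grip": -0.5,"travel": [0,0,0],"twist": 0.75},
    {"grip": -0.5,"travel": [0,0,0],"twist": 0.75},
  ],
)

```text
clock: 10.1
ee_pos: [0.4856, -0.2158, 0.0512]
eef_rot: [[0.007, 1.0, 0.0], [1.0, -0.007, -0.0], [-0.0, 0.0, -1.0]]
wrist_force: [1.0, 0.3, -4.7]
grip_width: 0.0379
grasp_force: 20.0
```

```bash
python3 o.py
```

```text
clock 10.1
ee_pos [ 0.4856 -0.2158  0.0512]
wrist_force [ 0.9535  0.3488 -4.7484]
wrist_torque [-0.1912 -0.0547 -0.0025]
grip_width 0.0378564135731728
grasp_force 19.97897936962545
yaw_y -0.38645612801227885 j6 -23.736307797110243
```

>>> play_rows(
  moves=[
    {"grip": -0.5,"travel": [0,0,0],"twist": 0.25},
    {"grip": -0.5,"travel": [0,0,0],"twist": 0.5},
    {"grip": -0.5,"travel": [0,0,0],"twist": 0.75},
    {"grip": -0.5,"travel": [0,0,0],"twist": 0.75},
  ],
)

```text
clock: 10.6
ee_pos: [0.4858, -0.2159, 0.0512]
eef_rot: [[-0.124, 0.992, 0.0], [0.992, 0.124, -0.0], [-0.0, 0.0, -1.0]]
wrist_force: [1.7, -0.5, -5.8]
grip_width: 0.038
grasp_force: 20.0
```

```bash
python3 o.py
```

```text
clock 10.6
ee_pos [ 0.4858 -0.2159  0.0512]
wrist_force [ 1.6993 -0.4575 -5.7768]
wrist_torque [-0.1696 -0.1422  0.009 ]
grip_width 0.03797103594474134
grasp_force 19.977672330569476
yaw_y 7.10350735136325 j6 -31.22543694741942
```

>>> play_rows(
  moves=[
    {"grip": -0.5,"travel": [0,0,-0.005],"twist": 0.25},
    {"grip": -0.5,"travel": [0,0,-0.005],"twist": 0.5},
    {"grip": -0.5,"travel": [0,0,-0.005],"twist": 0.75},
    {"grip": -0.5,"travel": [0,0,-0.005],"twist": 0.75},
  ],
)

```text
clock: 11.1
ee_pos: [0.4861, -0.216, 0.0513]
eef_rot: [[-0.252, 0.968, 0.001], [0.968, 0.252, -0.0], [-0.001, 0.001, -1.0]]
wrist_force: [2.1, -0.6, -3.0]
grip_width: 0.0377
grasp_force: 20.0
```

```bash
python3 o.py
```

```text
clock 11.1
ee_pos [ 0.4861 -0.216   0.0513]
wrist_force [ 2.1085 -0.5839 -2.98  ]
wrist_torque [-0.1948 -0.3401  0.0576]
grip_width 0.037693007332521795
grasp_force 19.98191545251757
yaw_y 14.58849396291059 j6 -38.712689821685245
```

>>> play_rows(
  moves=[
    {"grip": -0.5,"travel": [0,0,0.008],"twist": 0},
    {"grip": -0.5,"travel": [0,0,0.015],"twist": 0},
    {"grip": -0.5,"travel": [0,0,0.015],"twist": 0},
  ],
)

```text
clock: 11.48
ee_pos: [0.486, -0.2159, 0.0515]
eef_rot: [[-0.253, 0.967, 0.001], [0.967, 0.253, -0.0], [-0.0, 0.001, -1.0]]
wrist_force: [4.7, -1.9, -8.1]
grip_width: 0.0375
grasp_force: 20.0
```

```bash
python3 o.py
```

```text
clock 11.475
ee_pos [ 0.486  -0.2159  0.0515]
wrist_force [ 4.6717 -1.8747 -8.1379]
wrist_torque [-0.3013 -0.7477 -0.0018]
grip_width 0.037473026295221805
grasp_force 19.97326673939824
yaw_y 14.677422028756311 j6 -38.800313979281775
```

>>> play_rows(
  moves=[
    {"grip": -0.5,"travel": [0.01,-0.003,-0.014],"twist": 0},
    {"grip": -0.5,"travel": [0.01,-0.003,-0.014],"twist": 0.25},
    {"grip": -0.5,"travel": [0.01,-0.003,-0.014],"twist": 0.5},
    {"grip": -0.5,"travel": [0.01,-0.003,-0.014],"twist": 0.75},
    {"grip": -0.5,"travel": [0.01,-0.003,-0.014],"twist": 0.75},
  ],
)

```text
clock: 12.1
ee_pos: [0.4863, -0.216, 0.0514]
eef_rot: [[-0.377, 0.926, 0.001], [0.926, 0.377, -0.0], [-0.0, 0.0, -1.0]]
wrist_force: [3.3, -1.1, -0.8]
grip_width: 0.0377
grasp_force: 20.0
```

```bash
python3 o.py
```

```text
clock 12.1
ee_pos [ 0.4863 -0.216   0.0514]
wrist_force [ 3.2544 -1.1114 -0.8423]
wrist_torque [-0.1476 -0.4453 -0.036 ]
grip_width 0.037669973268049405
grasp_force 19.985209044534713
yaw_y 22.17484739019641 j6 -46.29400415350094
```

>>> play_rows(
  moves=[
    {"grip": -0.5,"travel": [0.01,-0.003,0.008],"twist": 0},
    {"grip": -0.5,"travel": [0.01,-0.003,0.014],"twist": 0},
    {"grip": -0.5,"travel": [0.01,-0.003,0.014],"twist": 0},
  ],
)

```text
clock: 12.48
ee_pos: [0.4863, -0.216, 0.0516]
eef_rot: [[-0.378, 0.926, -0.0], [0.926, 0.378, 0.0], [0.0, -0.0, -1.0]]
wrist_force: [2.4, 0.1, -1.9]
grip_width: 0.0374
grasp_force: 20.0
```

```bash
python3 o.py
```

```text
clock 12.475
ee_pos [ 0.4863 -0.216   0.0516]
wrist_force [ 2.4492  0.093  -1.8957]
wrist_torque [-0.1819 -0.3458  0.0071]
grip_width 0.03744399090703776
grasp_force 19.98357217060402
yaw_y 22.190826636446204 j6 -46.300527410784724
```

>>> play_rows(
  moves=[
    {"grip": -0.5,"travel": [0.01,0,0.01],"twist": 0},
    {"grip": -0.5,"travel": [0.01,0,0.015],"twist": 0},
    {"grip": -0.5,"travel": [0.01,0,0.015],"twist": 0},
  ],
)

```text
clock: 12.85
ee_pos: [0.4864, -0.2159, 0.0521]
eef_rot: [[-0.378, 0.926, -0.001], [0.926, 0.378, 0.0], [0.001, -0.001, -1.0]]
wrist_force: [0.0, -0.9, -2.4]
grip_width: 0.0378
grasp_force: 20.0
```

```bash
python3 o.py
```

```text
clock 12.85
ee_pos [ 0.4864 -0.2159  0.0521]
wrist_force [ 0.0218 -0.9437 -2.4239]
wrist_torque [-0.1453  0.0024  0.0134]
grip_width 0.03781819849253693
grasp_force 19.98314389726147
yaw_y 22.206439504989547 j6 -46.29600512826114
```

Force no longer builds with lift, so the sleeve seems free. I turn slightly farther to get clear of the slot edge and lift gently.

>>> play_rows(
  moves=[
    {"grip": -0.5,"travel": [0,0,0],"twist": 0.2},
    {"grip": -0.5,"travel": [0,0,0],"twist": 0.4},
    {"grip": -0.5,"travel": [0,0,0.025],"twist": 0.4},
    {"grip": -0.5,"travel": [0,0,0.05],"twist": 0.4},
    {"grip": -0.5,"travel": [0,0,0.05],"twist": 0.4},
  ],
)

```text
clock: 13.48
ee_pos: [0.487, -0.2162, 0.0544]
eef_rot: [[-0.441, 0.897, 0.0], [0.897, 0.441, -0.0], [-0.0, 0.0, -1.0]]
wrist_force: [0.7, -0.3, -0.6]
grip_width: 0.038
grasp_force: 20.0
```

```bash
python3 o.py
```

```text
clock 13.475
ee_pos [ 0.487  -0.2162  0.0544]
wrist_force [ 0.7113 -0.3285 -0.5903]
wrist_torque [-0.105  -0.0784  0.0187]
grip_width 0.038045640470135506
grasp_force 19.986278212163597
yaw_y 26.19638053238453 j6 -50.29034494701885
```

Free: 5.4 mm up with no pull. I continue straight up in steps.

>>> play_rows(
  moves=[
    {"grip": -0.5,"travel": [0,0,0.1],"twist": 0},
    {"grip": -0.5,"travel": [0,0,0.2],"twist": 0},
    {"grip": -0.5,"travel": [0,0,0.3],"twist": 0},
    {"grip": -0.5,"travel": [0,0,0.4],"twist": 0},
    {"grip": -0.5,"travel": [0,0,0.4],"twist": 0},
  ],
)

```text
clock: 14.1
ee_pos: [0.487, -0.2161, 0.0707]
eef_rot: [[-0.442, 0.897, 0.001], [0.897, 0.442, -0.0], [-0.0, 0.0, -1.0]]
wrist_force: [-0.6, 0.6, -1.4]
grip_width: 0.0378
grasp_force: 20.0
```

```bash
python3 o.py
```

```text
clock 14.1
ee_pos [ 0.487  -0.2161  0.0707]
wrist_force [-0.5668  0.6467 -1.4036]
wrist_torque [-0.027  -0.0317 -0.0568]
grip_width 0.03780598551838744
grasp_force 19.98525572475046
yaw_y 26.205923216795494 j6 -50.29731682209164
```

>>> play_rows(
  moves=[
    {"grip": -0.5,"travel": [0,0,0.2],"twist": 0},
    {"grip": -0.5,"travel": [0,0,0.4],"twist": 0},
    {"grip": -0.5,"travel": [0,0,0.6],"twist": 0},
    {"grip": -0.5,"travel": [0,0,0.8],"twist": 0},
    {"grip": -0.5,"travel": [0,0,1.0],"twist": 0},
    {"grip": -0.5,"travel": [0,0,1.0],"twist": 0},
  ],
)

```text
clock: 14.85
ee_pos: [0.4873, -0.2163, 0.111]
eef_rot: [[-0.442, 0.897, 0.001], [0.897, 0.442, -0.001], [-0.001, 0.001, -1.0]]
wrist_force: [-0.1, 0.0, -2.1]
grip_width: 0.0374
grasp_force: 20.0
```

>>> play_rows(
  moves=[
    {"grip": -0.5,"travel": [0,0,0.2],"twist": 0},
    {"grip": -0.5,"travel": [0,0,0.4],"twist": 0},
    {"grip": -0.5,"travel": [0,0,0.6],"twist": 0},
    {"grip": -0.5,"travel": [0,0,0.9],"twist": 0},
    {"grip": -0.5,"travel": [0,0,1.2],"twist": 0},
    {"grip": -0.5,"travel": [0,0,1.2],"twist": 0},
    {"grip": -0.5,"travel": [0,0,1.2],"twist": 0},
  ],
)

```text
clock: 15.72
ee_pos: [0.4866, -0.216, 0.1581]
eef_rot: [[-0.442, 0.897, -0.0], [0.897, 0.442, 0.0], [0.0, -0.0, -1.0]]
wrist_force: [-0.0, -0.4, -1.8]
grip_width: 0.038
grasp_force: 20.0
```

```bash
python3 o.py; python3 - <<'E'
from h import *
s=arm.camera('side')
t=arm.camera('top')
a=cv2.resize(s['frame'][90:215,300:400,::-1],None,fx=4,fy=4,interpolation=2)
b=cv2.resize(s['frame'][235:325,305:400,::-1],None,fx=4,fy=4,interpolation=2)
b=cv2.copyMakeBorder(b,0,a.shape[0]-b.shape[0],0,0,0)
cv2.imwrite('pics/l1.png',np.hstack([a,b]))
T=np.array([.4827,.1648]);v=np.array([.268,.963]);print('goal',T-.04*v)
E
```

```text
clock 15.725
ee_pos [ 0.4866 -0.216   0.1581]
wrist_force [-0.0198 -0.4155 -1.7643]
wrist_torque [-0.0468 -0.0102  0.0106]
grip_width 0.037962058266121534
grasp_force 19.985301385167986
yaw_y 26.209688529677454 j6 -50.30231165183233
goal [0.47198 0.12628]
```

View pics/l1.png

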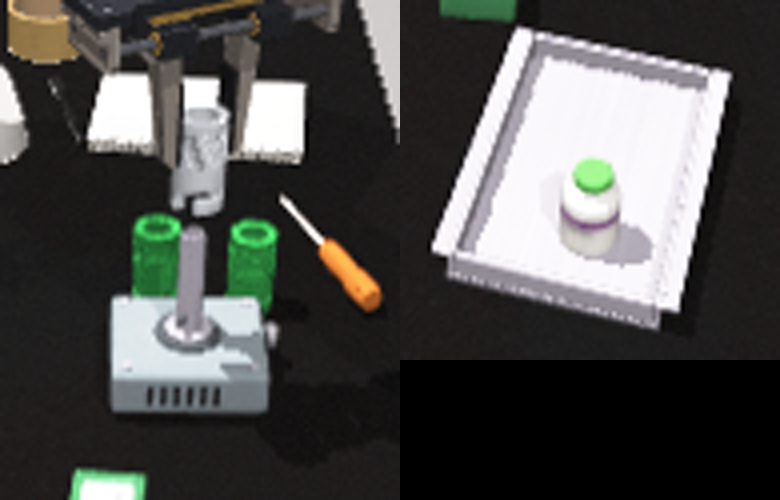

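The sleeve is off, hanging upright at crop (203,155) above the bare spindle at (190,235). The bottle stands alone in the tray's near half, so the far half is free. Carrying it over.

>>> play_rows(
  moves=[
    {"grip": -0.5,"travel": [0,0.4,0.1],"twist": 0},
    {"grip": -0.5,"travel": [-0.05,1.2,0.1],"twist": -0.5},
    {"grip": -0.5,"travel": [-0.1,2.1,0.1],"twist": -1},
    {"grip": -0.5,"travel": [-0.15,3.0,0.1],"twist": -1.5},
    {"grip": -0.5,"travel": [-0.2,4.0,0.1],"twist": -2},
    {"grip": -0.5,"travel": [-0.25,5.0,0.1],"twist": -2.5},
    {"grip": -0.5,"travel": [-0.3,6.0,0.1],"twist": -3},
    {"grip": -0.5,"travel": [-0.34,7.0,0.1],"twist": -3.5},
    {"grip": -0.5,"travel": [-0.34,7.8,0.1],"twist": -4},
    {"grip": -0.5,"travel": [-0.34,8.4,0],"twist": -4},
    {"grip": -0.5,"travel": [-0.34,8.55,0],"twist": -4},
    {"grip": -0.5,"travel": [-0.34,8.55,0],"twist": -4},
  ],
)

```text
clock: 17.32
ee_pos: [0.4728, 0.1261, 0.1583]
eef_rot: [[0.237, 0.971, -0.0], [0.971, -0.237, -0.0], [-0.0, -0.0, -1.0]]
wrist_force: [0.6, 0.2, -1.0]
grip_width: 0.0378
grasp_force: 20.0
```

```bash
python3 o.py
```

```text
clock 17.325
ee_pos [0.4728 0.1261 0.1583]
wrist_force [ 0.604   0.2063 -0.9996]
wrist_torque [-0.0577  0.0829  0.021 ]
grip_width 0.03775100263982911
grasp_force 19.98532240279019
yaw_y -13.728625914420492 j6 28.5038982021023
```

>>> play_rows(
  moves=[
    {"grip": -0.5,"travel": [0,0,-0.4],"twist": 0},
    {"grip": -0.5,"travel": [0,0,-0.9],"twist": 0},
    {"grip": -0.5,"travel": [0,0,-1.4],"twist": 0},
    {"grip": -0.5,"travel": [0,0,-1.9],"twist": 0},
    {"grip": -0.5,"travel": [0,0,-2.4],"twist": 0},
    {"grip": -0.5,"travel": [0,0,-2.9],"twist": 0},
    {"grip": -0.5,"travel": [0,0,-3.3],"twist": 0},
    {"grip": -0.5,"travel": [0,0,-3.5],"twist": 0},
    {"grip": -0.5,"travel": [0,0,-3.65],"twist": 0},
    {"grip": -0.5,"travel": [0,0,-3.65],"twist": 0},
  ],
)

```text
clock: 18.58
ee_pos: [0.4732, 0.1259, 0.0121]
eef_rot: [[0.238, 0.971, -0.0], [0.971, -0.238, -0.0], [-0.0, -0.0, -1.0]]
wrist_force: [0.6, 0.2, -1.3]
grip_width: 0.0377
grasp_force: 20.0
```

>>> play_rows(
  moves=[
    {"grip": -0.5,"travel": [0,0,-0.03],"twist": 0},
    {"grip": -0.5,"travel": [0,0,-0.06],"twist": 0},
    {"grip": -0.5,"travel": [0,0,-0.09],"twist": 0},
    {"grip": -0.5,"travel": [0,0,-0.12],"twist": 0},
    {"grip": -0.5,"travel": [0,0,-0.14],"twist": 0},
    {"grip": -0.5,"travel": [0,0,-0.14],"twist": 0},
  ],
)

```text
clock: 19.32
ee_pos: [0.4732, 0.1259, 0.0066]
eef_rot: [[0.238, 0.971, -0.0], [0.971, -0.238, -0.0], [-0.0, -0.0, -1.0]]
wrist_force: [-0.4, -1.0, -1.2]
grip_width: 0.0378
grasp_force: 20.0
```

```bash
python3 o.py
```

```text
clock 19.325
ee_pos [0.4732 0.1259 0.0066]
wrist_force [-0.4119 -0.9989 -1.2005]
wrist_torque [-0.0468  0.1325  0.0001]
grip_width 0.03784633416477696
grasp_force 19.985327683389187
yaw_y -13.79298015177716 j6 28.52380228100024
```

Still hanging; I continue in small steps and watch the force.

>>> play_rows(
  moves=[
    {"grip": -0.5,"travel": [0,0,-0.02],"twist": 0},
    {"grip": -0.5,"travel": [0,0,-0.04],"twist": 0},
    {"grip": -0.5,"travel": [0,0,-0.06],"twist": 0},
    {"grip": -0.5,"travel": [0,0,-0.06],"twist": 0},
  ],
)

```text
clock: 19.82
ee_pos: [0.4731, 0.126, 0.0042]
eef_rot: [[0.238, 0.971, -0.0], [0.971, -0.238, -0.0], [-0.0, -0.0, -1.0]]
wrist_force: [-1.2, -0.6, -1.5]
grip_width: 0.0381
grasp_force: 20.0
```

>>> play_rows(
  moves=[
    {"grip": -0.5,"travel": [0,0,-0.01],"twist": 0},
    {"grip": -0.5,"travel": [0,0,-0.02],"twist": 0},
    {"grip": -0.5,"travel": [0,0,-0.02],"twist": 0},
  ],
)

```text
clock: 20.2
ee_pos: [0.4732, 0.1259, 0.0034]
eef_rot: [[0.238, 0.971, -0.0], [0.971, -0.238, -0.0], [-0.0, -0.0, -1.0]]
wrist_force: [0.7, -0.3, -1.2]
grip_width: 0.038
grasp_force: 20.0
```

>>> play_rows(
  moves=[
    {"grip": -0.5,"travel": [0,0,-0.01],"twist": 0},
    {"grip": -0.5,"travel": [0,0,-0.02],"twist": 0},
    {"grip": -0.5,"travel": [0,0,-0.02],"twist": 0},
  ],
)

```text
clock: 20.58
ee_pos: [0.4733, 0.126, 0.003]
eef_rot: [[0.238, 0.971, 0.0], [0.971, -0.238, 0.0], [0.0, 0.0, -1.0]]
wrist_force: [-0.7, -0.3, 3.2]
grip_width: 0.0378
grasp_force: 20.0
```

Touched down at +3 N. Easing the grip, opening, then moving up.

>>> play_rows(
  moves=[
    {"grip": -0.5,"travel": [0,0,0],"twist": 0},
    {"grip": -0.5,"travel": [0,0,0],"twist": 0},
    {"grip": -0.15,"travel": [0,0,0],"twist": 0},
    {"grip": -0.05,"travel": [0,0,0],"twist": 0},
    {"grip": 0.1,"travel": [0,0,0],"twist": 0},
    {"grip": 0.3,"travel": [0,0,0],"twist": 0},
    {"grip": 0.5,"travel": [0,0,0],"twist": 0},
    {"grip": 0.5,"travel": [0,0,0],"twist": 0},
    {"grip": 0.5,"travel": [0,0,0],"twist": 0},
  ],
  newtons=4,
)

```text
clock: 21.7
ee_pos: [0.4732, 0.126, 0.0026]
eef_rot: [[0.238, 0.971, 0.0], [0.971, -0.238, 0.0], [0.0, 0.0, -1.0]]
wrist_force: [0.1, 0.6, 0.3]
grip_width: 0.069
grasp_force: 0.0
```

>>> play_rows(
  moves=[
    {"grip": 0.5,"travel": [0,0,0.3],"twist": 0},
    {"grip": 0.5,"travel": [0,0,0.8],"twist": 0},
    {"grip": 0.5,"travel": [0,0,1.5],"twist": 0},
    {"grip": 0.5,"travel": [0,0,2.3],"twist": 0},
    {"grip": 0.5,"travel": [0,0,3.2],"twist": 0},
    {"grip": 0.5,"travel": [0,0,4.2],"twist": 0},
    {"grip": 0.5,"travel": [0,0,4.5],"twist": 0},
    {"grip": 0.5,"travel": [0,0,4.5],"twist": 0},
    {"grip": 0.5,"travel": [0,0,4.5],"twist": 0},
  ],
)

```text
clock: 22.82
ee_pos: [0.4723, 0.1257, 0.1814]
eef_rot: [[0.238, 0.971, -0.002], [0.971, -0.238, -0.001], [-0.001, -0.002, -1.0]]
wrist_force: [-0.5, 0.5, 0.4]
grip_width: 0.069
grasp_force: 0.0
```

```bash
python3 o.py; python3 - <<'E'
from h import *
s=arm.camera('side')
a=cv2.resize(s['frame'][130:330,250:410,::-1],None,fx=3,fy=3,interpolation=2)
cv2.imwrite('pics/end.png',a)
E
```

```text
clock 22.825
ee_pos [0.4723 0.1257 0.1814]
wrist_force [-0.4982  0.4631  0.3943]
wrist_torque [-0.059   0.0437  0.0275]
grip_width 0.06902516593506312
grasp_force 0.0
yaw_y -13.793601440375971 j6 28.52222811820712
```

View pics/end.png

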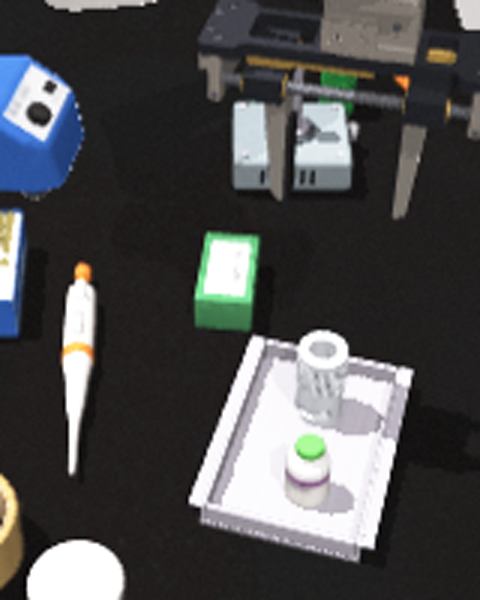

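The sleeve stands upright in the tray's free half at crop (322,378). The bottle, box and pipette look undisturbed, and the gripper is clear.

```bash
python3 -c "
from plant import arm
print(arm.finish_job())"
```

```text
the job is handed in; nothing more can be done
None
```

The sleeve is off the spindle and standing upright, released, in the free half of the tray, and the job is handed in at about 23 s; on the first try the fingers closed on the bare spindle tip instead of the sleeve (about 15 N sideways), and one test pull on the hooked sleeve reached about 8 N, over the 3 to 6 N asked.

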